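Rock the empty core wheel out of a bench tape dispenser

ROBOT

A 6-joint arm with a two-finger parallel gripper is mounted at the origin on the work surface. World frame = base frame: x ahead of the robot, y to its left, z up, the work surface at z = 0. Lengths are in m, angles in rad, forces in N, time in s.
With the tool pointing down it reaches from about 0.15 to 0.775 m from the base axis. Payload 6.1 kg.
Tool frame: the origin (TCP) lies at the centre of the arm's flange, where the gripper is bolted on; the fingertips stand 173 mm ahead of it and the grasp point (between the pads) lies 155 mm ahead of it (robot.tips_ahead is the distance from the TCP to the fingertips, in m); z points along the fingers, y is the line along which they close (so a half turn about z gives the same grasp; the last joint's range is limited). The gripper opens to 85 mm and grips with 20 to 120 N. Pads are 22 mm wide; open, the fingers measure 114 mm over their backs; the gripper's body (76 mm by 85 mm) begins 54 mm behind the grasp point. The pads swing forward as they close: fully open they stand 13 mm farther back than shut.
Start: joints at [-1.303, 0.126, -0.04, 1.405, 0, 1.571], TCP at [0.139, -0.506, 0.405] pointing down, gripper open.
Joint ranges: [-2.72, 2.72], [-0.95, 1.95], [-1.27, 1.35], [-1.78, 2.02], [-1.46, 1.47], [-3.14, 3.14]. Speed limits (rad/s): [2.39, 2.39, 3.01, 3.14, 3.14, 3.14].

INTERFACE

Orientations are given as a rotation vector (axis times angle).
In Python, from workcell import status, vision, finish_job, robot gives the robot as it stands.
- The arm moves only by the shell command python3 -m pendant 'ROWS' [FORCE]. ROWS is JSON, one flat list of numbers, 7 for each row, row after row: the shift along the tool's x, y, z normalised to -1 to 1, where 1 is 0.03 m, then the turn, a rotation vector about the tool's x, y, z normalised to -1 to 1, where 1 is 60 degrees, then the closure, from 0 (fully open) to 1 (shut). A call has 1 to 5 rows; each row shifts and turns the commanded pose from where the row before left it, along the tool's axes as they then stand; what a row does not reach is not made up. A row lasts 1/12 s, in which the tool goes at most 41.7 mm and 7.16 degrees, less where a joint would pass 70% of its speed; a pose out of reach is approached as far as the arm can. A call with a number of a shift or a turn outside -1 to 1 is refused whole. A call with a gripper value outside its range is refused whole. The fingers move at their own pace and stop on an object; FORCE is the grip in N (left out, the last holds). Time passes only in rows, so rows that do not move let the fingers close. It gives the time, the measured TCP pose, the force, the opening and the grip force at its end, in the units of the state.
- status.get_obs(): the state, without advancing time (a new reading comes with each control period).
- vision.get_image(name): name is "scene" or "top"; returns a dict with "image" (400x640x3 uint8, red, green, blue), "vertical_fov" (degrees; the focal length in pixels is half the picture's height over the tangent of half this angle, whatever the lens; pixels are square), "cx", "cy" (the principal point, pixels), "extrinsics" (4x4, takes a point from camera to world coordinates). Camera axes: x right, y down, z forward; pixel columns grow to the right and rows downward; lengths in m; the calibration is good to about 2 mm. A picture is of the moment at which its call begins. There is no depth.
- finish_job(): hands the job in; it is judged then, once.
The state is a dict: "time": time; "qpos": joint angles; "joint_vel": joint speeds; "joint_efforts": joint torques, N m; "eef_pos": TCP position; "tcp_rot": TCP orientation; "ft_force": force on the tool from outside, world axes, zero at the start; "torque": the same for the moment, N m; "width": finger opening in m; "grip_force": force on a finger pad.
Only numpy, scipy, OpenCV 4.12 (cv2) and the standard library are available. Lean on these libraries where they do the work, as an engineer would, in place of code of your own. Each camera call takes 0.05 s, during which the arm holds its last target. There are 200 camera calls.

TASK

One of the two bench tape dispensers has run out: it holds only its bare core wheel, whose axle is pinched tightly in the spring clips of the two side slots. Grip that wheel and work it loose by rocking it from side to side, raising one end of its axle and then the other, because a straight pull only lifts the dispenser, which must stay standing where it is on the bench. Lift the wheel straight up until all of it is just clear above the dispenser's side walls, and finish there, still holding it level and steady; leave the loaded dispenser, the loose tape roll, the book and the mug alone.

Things in the scene. Friction and masses are not known exactly. Their poses are not given: they have to be found in the camera images.
- hub_center (a point): Centre of the bare core wheel: white plastic disc, 75 mm diameter, 48 mm wide, flat side faces, 0.13 kg. Its own y axis runs along the axle, an 8 mm steel rod 80 mm long that sticks out 16 mm beyond each face; the wheel may be turned about it. Seated, its top 26 mm stands above the dispenser's side walls: grip it there from above, across the two faces.
- dispenser: The empty dispenser, loose on the bench, 1.3 kg. Origin: centre of its underside, straight below the seated wheel; x to the rear (toothed cutter at the -x end), y across, along the seated axle, z up. Grey base plate 210 (x) by 130 (y) by 6 mm. Two black side walls 8 mm thick, inner faces at y = +28.5 and -28.5 mm (4.5 mm beside each face of the wheel), 73 mm high; the cutter is lower.
- seat (a point): Where the wheel's centre sits when fully home: 62 mm above the dispenser's underside; same axes as the dispenser. In each side wall an upright slot open at the top holds a spring-steel clip that pinches the axle from front and rear (at y = +32.5 and -32.5 mm). Each end resists lifting with 7 to 10 N until it has risen about 12 mm: both together more than the dispenser's weight, one alone less.
- axle_left (a point): The +y end of the wheel's axle, 40 mm from its centre. Between the side walls the wheel can tilt only about 0.1 rad, which puts one axle end some 6 mm above the other in the clips; so it takes several rocks, each time raising the lower end past the other while the other stays put, to walk both ends out.
- axle_right (a point): The -y end of the wheel's axle, 40 mm from its centre.
- loaded_dispenser: A second dispenser of the same make with a full tape roll (104 mm diameter, top 114 mm above the bench) on it; same origin and axes. Leave alone.
- tape_roll: Loose roll of tape lying flat: ring 100 mm across, 25 mm high; origin at the centre of its underside. Leave alone.
- book: Closed book lying flat, 150 by 210 by 34 mm; origin at the centre of its underside. Leave alone.
- mug: White mug, 76 mm across, 90 mm high, handle towards its own +y; origin at the centre of its underside. Leave alone.
Things that resemble listed ones, but are neither listed nor needed, are in the scene too. What is shaped like the part that bears hub_center but red, turquoise or yellow is not meant.

How it is judged:
By the outcome, as a careful person would: the job done as asked, in the order asked, and still so for the second after the job is handed in, while the arm keeps its last pose, push and grip.
It also fails if it takes over 48 s, if anything falls off the work surface, if the arm or the gripper's body presses on something with over 40 N, if the wrist force passes 120 N, or if a joint passes its speed limit or range.

## Working session

There is one attempt and no reset: what is moved stays moved. The work goes in short steps, Python scripts to look and compute and a shell command to move; the robot and the scene stay as the last step left them, time stands still between calls to the robot, and variables do not carry over. Pictures are saved under pics/ and viewed, at most 10 in all, crops included, and the job is handed in when it is done.

```bash
mkdir -p pics; python3 - <<'E'
from workcell import status, vision, robot
import cv2,numpy as np
for n in("scene","top"):
    d=vision.get_image(n); cv2.imwrite(f"pics/{n}0.png",d["image"][:,:,::-1]); print(n,d["vertical_fov"],d["cx"],d["cy"],np.round(d["extrinsics"],4).tolist())
    np.savez(f"{n}0.npz",**d)
print(status.get_obs())
E
```

```text
scene 57.90838227522911 319.3842870649346 198.20947769755577 [[0.708, 0.5761, -0.4083, 1.1416], [0.706, -0.5905, 0.391, -0.4647], [-0.0158, -0.5652, -0.8248, 1.0276], [0.0, 0.0, 0.0, 1.0]]
top 48.76996346680649 315.36669295560296 212.56898968544132 [[0.0037, -0.9852, 0.1713, 0.4047], [-1.0, -0.0039, -0.0005, -0.0219], [0.0011, -0.1713, -0.9852, 1.3868], [0.0, 0.0, 0.0, 1.0]]
{'time': 0.1, 'qpos': array([-1.30298699e+00,  1.26301057e-01, -4.04988669e-02,  1.40542003e+00,
        3.37433298e-05,  1.57084609e+00]), 'joint_vel': array([-5.59415303e-05, -6.79561380e-04,  2.47646747e-03,  7.31289361e-04,
       -4.41822965e-04, -4.19955070e-05]), 'joint_efforts': array([ 5.29602039e-04, -4.36906743e+01,  3.53605700e+01,  1.36919820e-02,
        9.47378112e-05,  2.99195868e-07]), 'eef_pos': array([ 0.13889506, -0.50615971,  0.40401968]), 'tcp_rot': array([-3.11207732e+00, -4.19151468e-01,  2.45962358e-04]), 'ft_force': array([ 0.9721078 ,  0.54658787, -0.55140867]), 'torque': array([ 0.00869352, -0.05152246, -0.01894717]), 'grip_force': 0.0, 'width': 0.085369246278938}
```

View pics/scene0.png

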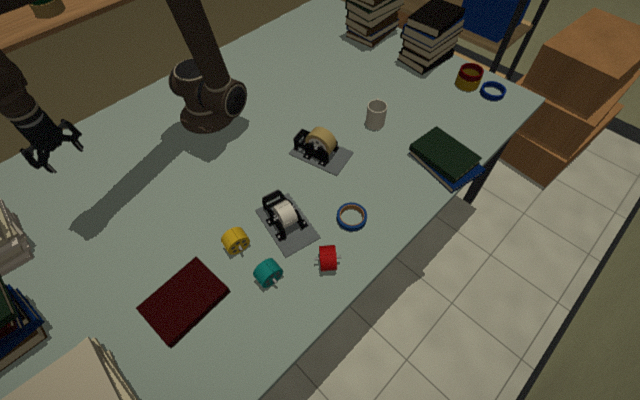

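View pics/top0.png

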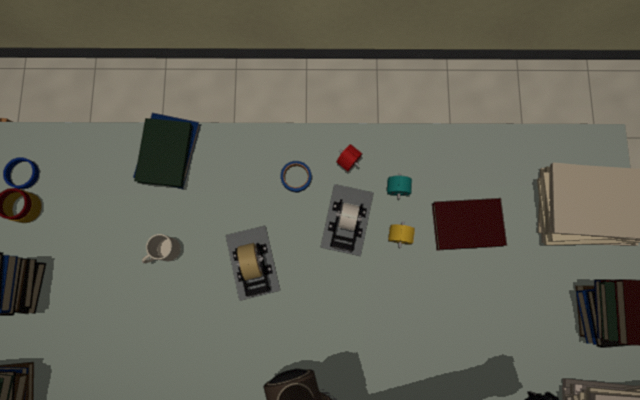

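The scene view shows the empty dispenser (white wheel) at about (286,218), and the top view shows it at about (347,218). The loaded one is at (320,145) in scene and (252,262) in top. I'll enlarge both views of the empty one.

```bash
python3 - <<'E'
import cv2,numpy as np
a=np.load("scene0.npz")["image"][180:260,245:330,::-1]; b=np.load("top0.npz")["image"][178:258,310:385,::-1]
a=cv2.resize(a[:, :75],None,fx=5,fy=5,interpolation=cv2.INTER_CUBIC); b=cv2.resize(b,None,fx=5,fy=5,interpolation=cv2.INTER_CUBIC)
cv2.imwrite("pics/crop0.png",cv2.convertScaleAbs(np.hstack([a,b]),alpha=1.3))
E
```

```text
(no output)
```

View pics/crop0.png

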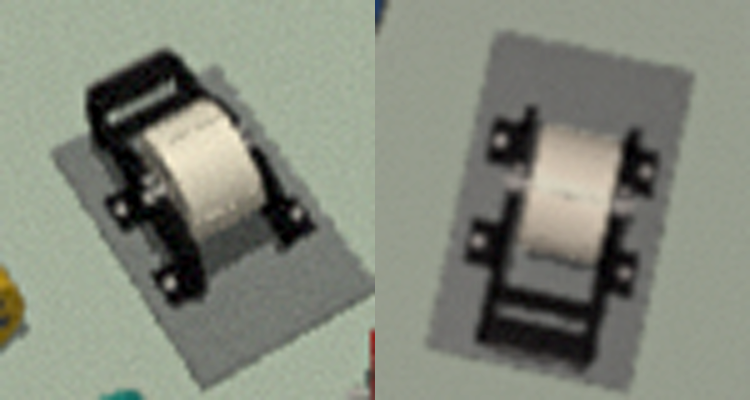

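```bash
cat > h.py <<'E'
import numpy as np,cv2
def K(d):
    f=200/np.tan(np.radians(float(d["vertical_fov"]))/2); return f,float(d["cx"]),float(d["cy"])
def cast(d,px,z):
    f,cx,cy=K(d); E=np.asarray(d["extrinsics"]); px=np.atleast_2d(px).astype(float)
    r=np.c_[(px[:,0]-cx)/f,(px[:,1]-cy)/f,np.ones(len(px))]@E[:3,:3].T
    return E[:3,3]+r*((z-E[2,3])/r[:,2])[:,None]
def proj(d,P):
    f,cx,cy=K(d); E=np.asarray(d["extrinsics"]); c=(np.atleast_2d(P)-E[:3,3])@E[:3,:3]
    return np.c_[f*c[:,0]/c[:,2]+cx,f*c[:,1]/c[:,2]+cy]
def blob(m,seed):
    n,l=cv2.connectedComponents(m.astype(np.uint8)); 
    ys,xs=np.nonzero(m); k=np.argmin((xs-seed[0])**2+(ys-seed[1])**2)
    return l==l[ys[k],xs[k]]
E
python3 - <<'E'
from h import *
from workcell import robot
print("tips",robot.tips_ahead)
for n,seed,box in(("top",(347,200),(312,178,384,262)),("scene",(288,220),(248,182,326,262))):
    d=np.load(n+"0.npz"); im=d["image"].astype(int)
    x0,y0,x1,y1=box; roi=np.zeros(im.shape[:2],bool); roi[y0:y1,x0:x1]=1
    # bench is greenish-bright; plate+walls+wheel: differs
    g=im[...,1]; ch=im[...,1]-im[...,0]
    print(n,"bench",im[y0+3,x0+3],"plate",im[190,345] if n=="top" else im[245,295],"wheel",im[seed[1]+15 if n=="top" else seed[1]-5,seed[0]])
    white=blob((im[...,0]>110)&(im[...,0]>=im[...,1]+1)&roi,(347,215) if n=="top" else (286,212))
    ys,xs=np.nonzero(white); print(" white n",white.sum(),xs.min(),xs.max(),ys.min(),ys.max(),xs.mean(),ys.mean())
    bench=cv2.medianBlur(im.astype(np.uint8),3).astype(int)
    sat=(bench[...,1]-bench[...,0]); 
    m=(np.abs(bench-bench[y0+3,x0+3]).sum(-1)>45)&roi
    m=blob(m,seed); c,_=cv2.findContours(m.astype(np.uint8),cv2.RETR_EXTERNAL,cv2.CHAIN_APPROX_NONE)
    h=cv2.convexHull(max(c,key=len))[:,0]
    w=cast(d,h,0.006)[:,:2]; r=cv2.minAreaRect((w*1000).astype(np.float32)); print(" rect mm",r)
    # wheel's apex plane
    wx=cast(d,np.c_[xs,ys],0.095)[:,:2]; print(" white rect",cv2.minAreaRect((wx*1000).astype(np.float32)))
    np.save(n+"_white.npy",white)
E
```

```text
tips 0.1734
top bench [114 118 108] plate [82 82 80] wheel [159 156 141]
 white n 360 337 358 204 227 348.5361111111111 215.525
 rect mm ((623.9041748046875, -122.4306640625), (132.0055694580078, 211.63119506835938), 77.9120864868164)
 white rect ((622.1740112304688, -116.45817565917969), (58.962039947509766, 66.61463928222656), 75.89866638183594)
scene bench [121 131 115] plate [87 90 85] wheel [155 151 131]
 white n 324 274 296 200 224 285.64814814814815 211.5
 rect mm ((613.0745239257812, -122.66744995117188), (132.0369415283203, 245.97274780273438), 77.69452667236328)
 white rect ((640.8451538085938, -128.41793823242188), (49.843040466308594, 77.7021713256836), 74.27168273925781)
```

```bash
python3 - <<'E'
from h import *
c=np.array([.6239,-.1224]); yaw=np.radians(-12.1)
X=np.array([np.cos(yaw),np.sin(yaw)]);Y=np.array([-X[1],X[0]])
for n in("top","scene"):
    d=np.load(n+"0.npz"); g=d["image"].astype(np.float32).mean(-1)
    for x in (-.012,-.006,0,.006,.012,.018):
        z=.062+np.sqrt(.0375**2-x*x); t=np.arange(-.04,.0401,.0005)
        P=np.c_[c+x*X+t[:,None]*Y,np.full(len(t),z)]; p=proj(d,P).astype(np.float32)
        v=cv2.remap(g,p[:,0].reshape(1,-1),p[:,1].reshape(1,-1),cv2.INTER_LINEAR)[0]
        on=t[v>115]; 
        # contiguous run round the brightest middle
        i=j=80
        while i>0 and v[i-1]>115:i-=1
        while j<160 and v[j+1]>115:j+=1
        print(n,x,"edges mm",t[i]*1e3,t[j]*1e3,"mid",(t[i]+t[j])*500,v[80])
E
```

```text
top -0.012 edges mm -23.499999999999986 24.000000000000057 mid 0.2500000000000349 144.92513
top -0.006 edges mm -23.499999999999986 26.500000000000057 mid 1.500000000000036 142.45572
top 0 edges mm -22.999999999999986 23.500000000000057 mid 0.2500000000000349 154.28125
top 0.006 edges mm -22.999999999999986 23.500000000000057 mid 0.2500000000000349 147.3711
top 0.012 edges mm -21.999999999999986 22.500000000000053 mid 0.2500000000000349 141.23926
top 0.018 edges mm -21.999999999999986 22.500000000000053 mid 0.2500000000000349 131.91406
scene -0.012 edges mm -25.99999999999999 20.000000000000053 mid -2.999999999999968 149.00163
scene -0.006 edges mm -25.49999999999999 20.500000000000053 mid -2.4999999999999676 152.21875
scene 0 edges mm -25.99999999999999 21.500000000000053 mid -2.249999999999967 160.5957
scene 0.006 edges mm -25.49999999999999 21.000000000000053 mid -2.249999999999967 166.50002
scene 0.012 edges mm -25.49999999999999 23.000000000000057 mid -1.2499999999999665 168.14062
scene 0.018 edges mm -25.49999999999999 22.500000000000053 mid -1.4999999999999667 162.15625
```

```bash
R='[0.95,-0.4,0,0,0,0,0, 0.95,-0.4,0,0,0,0,0, 0.95,-0.4,0,0,0,0,0, 0.95,-0.4,0,0,0,0,0, 0.95,-0.4,0,0,0,0,0]' ; unset R
python3 -m pendant '[0.95,-0.4,0,0,0,0,0, 0.95,-0.4,0,0,0,0,0, 0.95,-0.4,0,0,0,0,0, 0.95,-0.4,0,0,0,0,0, 0.95,-0.4,0,0,0,0,0]'
python3 -m pendant '[0.95,-0.4,0,0,0,0,0, 0.95,-0.4,0,0,0,0,0, 0.95,-0.4,0,0,0,0,0, 0.95,-0.4,0,0,0,0,0, 0.95,-0.4,0,0,0,0,0]'
python3 -m pendant '[0.95,-0.4,0,0,0,0,0, 0.95,-0.4,0,0,0,0,0, 0.95,-0.4,0,0,0,0,0, 0.95,-0.4,0,0,0,0,0, 0.95,-0.4,0,0,0,0,0]'
python3 -c "
from workcell import status
print(status.get_obs()['qpos'])"
```

```text
time: 0.52
eef_pos: [0.2612, -0.4096, 0.4043]
tcp_rot: [-3.113, -0.418, 0.0]
ft_force: [0.9, 0.3, -0.2]
width: 0.0855
grip_force: 0.0
time: 0.93
eef_pos: [0.3829, -0.3139, 0.4044]
tcp_rot: [-3.113, -0.419, 0.001]
ft_force: [0.3, 0.5, 0.3]
width: 0.0855
grip_force: 0.0
time: 1.35
eef_pos: [0.5045, -0.2183, 0.4043]
tcp_rot: [-3.113, -0.42, 0.001]
ft_force: [0.1, -1.0, 0.1]
width: 0.0853
grip_force: 0.0
[-4.08399612e-01  1.73389547e-01  1.53973560e-02  1.41346972e+00
 -3.51437115e-05  2.46524619e+00]
```

```bash

python3 -m pendant '[0.93,-0.4,0,0,0,0,0, 0.93,-0.4,0,0,0,0,0, 0.93,-0.4,0,0,0,0,0, 0.93,-0.4,0,0,0,0,0, 0.93,-0.4,0,0,0,0,0]' | sed -n 2p
python3 -m pendant '[0,0,0.12,0,0,-0.119,0, 0,0,0.12,0,0,-0.119,0, 0,0,0.12,0,0,-0.119,0, 0,0,0.12,0,0,-0.119,0, 0,0,0.12,0,0,-0.119,0]' | sed -n 2,3p
python3 -m pendant '[0,0,0.12,0,0,-0.119,0, 0,0,0.12,0,0,-0.119,0, 0,0,0.12,0,0,-0.119,0, 0,0,0.12,0,0,-0.119,0, 0,0,0.12,0,0,-0.119,0]' | sed -n 2,3p
python3 -m pendant '[0,0,0.12,0,0,-0.119,0, 0,0,0.12,0,0,-0.119,0, 0,0,0.12,0,0,-0.119,0, 0,0,0.12,0,0,-0.119,0, 0,0,0.12,0,0,-0.119,0]' | sed -n 2,3p
python3 -m pendant '[0,0,0.12,0,0,-0.119,0, 0,0,0.12,0,0,-0.119,0, 0,0,0.12,0,0,-0.119,0, 0,0,0.12,0,0,-0.119,0, 0,0,0.12,0,0,-0.119,0]' | sed -n 2,3p
python3 -m pendant '[0,0,0.12,0,0,-0.119,0, 0,0,0,0,0,-0.044,0, 0,0,0,0,0,0,0]'
cat > st.py <<'E'
# tool state in the dispenser frame (axis lines only; calibrated centre)
import numpy as np
from scipy.spatial.transform import Rotation as Ro
from workcell import status
o=status.get_obs(); R=Ro.from_rotvec(o["tcp_rot"]).as_matrix()
yaw=np.radians(-12.1); D=np.array([[np.cos(yaw),-np.sin(yaw),0],[np.sin(yaw),np.cos(yaw),0],[0,0,1]])
p=D.T@(o["eef_pos"]-[.6237,-.1235,0])
Rd=D.T@R
print("t",round(o["time"],2),"pos in disp mm",np.round(p*1e3,2),"tool axes (cols)",np.round(Rd,4).tolist(),"force disp",np.round(D.T@o["ft_force"],1),"torque",np.round(D.T@o["torque"],2),"w",round(o["width"]*1e3,1),"grip",round(o["grip_force"],1),"q6",round(o["qpos"][5],3))
E
python3 st.py
```

```text
eef_pos: [0.6232, -0.1236, 0.4041]
eef_pos: [0.6223, -0.1246, 0.3858]
tcp_rot: [-2.83, -1.362, 0.002]
eef_pos: [0.6222, -0.1248, 0.3679]
tcp_rot: [-2.276, -2.164, 0.001]
eef_pos: [0.6221, -0.1248, 0.3499]
tcp_rot: [-1.503, -2.757, 0.001]
eef_pos: [0.6221, -0.1248, 0.3319]
tcp_rot: [-0.586, -3.085, -0.0]
time: 3.68
eef_pos: [0.6221, -0.1248, 0.3282]
tcp_rot: [-0.329, -3.123, -0.0]
ft_force: [-0.8, 0.2, -0.4]
width: 0.0855
grip_force: 0.0
t 3.68 pos in disp mm [ -1.35  -1.58 328.2 ] tool axes (cols) [[-1.0, -0.0015, -0.0016], [-0.0015, 1.0, -0.0], [0.0016, -0.0, -1.0]] force disp [-0.9  0.1 -0.4] torque [ 0.01  0.   -0.04] w 85.5 grip 0.0 q6 0.012
```

```bash

python3 -m pendant '[-0.045,0.053,0.5,0,0,0,0, 0,0,0.5,0,0,0,0, 0,0,0.5,0,0,0,0, 0,0,0.5,0,0,0,0.15, 0,0,0.3,0,0,0,0.3]' >/dev/null
python3 -m pendant '[0,0,0.2,0,0,0,0.32, 0,0,0.1,0,0,0,0.32, 0,0,0,0,0,0,0.32, 0,0,0,0,0,0,0.32]' >/dev/null
python3 st.py; python3 - <<'E'
from workcell import vision
import cv2,numpy as np
d=vision.get_image("scene"); e=vision.get_image("top")
a=d["image"][150:260,225:335,::-1]; b=e["image"][160:270,290:400,::-1]
f=lambda u:cv2.resize(u,(400,400),interpolation=cv2.INTER_CUBIC)
cv2.imwrite("pics/pre.png",cv2.convertScaleAbs(np.hstack([f(a),f(b)]),alpha=1.5))
E
```

```text
t 4.43 pos in disp mm [3.7000e-01 2.0000e-02 2.5172e+02] tool axes (cols) [[-1.0, -0.0001, 0.0008], [-0.0001, 1.0, 0.0], [-0.0008, 0.0, -1.0]] force disp [ 0.1  1.  -0.1] torque [-0.06 -0.03 -0.01] w 58.1 grip 0.0 q6 0.016
```

View pics/pre.png

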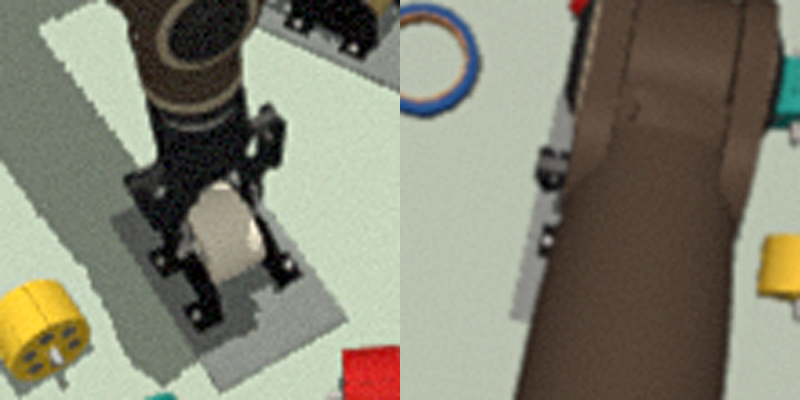

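```bash

python3 -m pendant '[0,0,0.06,0,0,0,0.36, 0,0,0.06,0,0,0,0.38, 0,0,0.05,0,0,0,0.4, 0,0,0,0,0,0,0.4]' 20 >/dev/null; python3 st.py
python3 -m pendant '[0,0,0,0,0,0,0.42, 0,0,0,0,0,0,0.42]' 20 >/dev/null; python3 st.py
python3 -m pendant '[0,0,0,0,0,0,0.43, 0,0,0,0,0,0,0.43]' 20 >/dev/null; python3 st.py
```

```text
t 4.87 pos in disp mm [2.0000e-02 0.0000e+00 2.4565e+02] tool axes (cols) [[-1.0, -0.0004, -0.0005], [-0.0004, 1.0, -0.0], [0.0005, -0.0, -1.0]] force disp [-0.8  0.  -0.3] torque [ 0.01 -0.   -0.03] w 51.2 grip 0.0 q6 0.015
t 5.03 pos in disp mm [ 9.0000e-02 -1.7000e-01  2.4583e+02] tool axes (cols) [[-1.0, -0.0002, -0.0004], [-0.0002, 1.0, -0.0004], [0.0004, -0.0004, -1.0]] force disp [ 0.9 -0.6 -1. ] torque [-0.18 -0.01  0.01] w 49.8 grip 0.6 q6 0.015
t 5.2 pos in disp mm [ 1.3000e-01 -3.7000e-01  2.4597e+02] tool axes (cols) [[-1.0, 0.0, -0.0001], [0.0, 1.0, -0.001], [0.0001, -0.001, -1.0]] force disp [-0.2 -3.4 -0.7] torque [-0.72  0.03 -0.03] w 48.8 grip 1.8 q6 0.015
```

```bash

python3 -m pendant '[0,-0.03,0,0,0,0,0.43, 0,0,0,0,0,0,0.43]' 20 >/dev/null; python3 st.py
python3 -m pendant '[0,0,0,0,0,0,0.445, 0,0,0,0,0,0,0.445]' 20 >/dev/null; python3 st.py
```

```text
t 5.37 pos in disp mm [ 2.0000e-01 -8.4000e-01  2.4604e+02] tool axes (cols) [[-1.0, -0.0004, 0.0001], [-0.0004, 1.0, 0.0008], [-0.0001, 0.0008, -1.0]] force disp [ 0.  -0.1  0.1] torque [-0.22  0.04 -0.05] w 48.4 grip 0.4 q6 0.014
t 5.53 pos in disp mm [ 2.4000e-01 -9.2000e-01  2.4621e+02] tool axes (cols) [[-1.0, -0.0004, 0.0004], [-0.0004, 1.0, -0.0002], [-0.0004, -0.0002, -1.0]] force disp [ 0.5 -2.2  0.7] torque [-0.4   0.01 -0.05] w 47.2 grip 16.9 q6 0.014
```

```bash

python3 -m pendant '[0,0,0,0,0,0,0.6, 0,0,0,0,0,0,0.6, 0,0,0,0,0,0,0.6, 0,0,0,0,0,0,0.6]' 100 >/dev/null; python3 st.py
cat > plan.py <<'E'
# per-row tool shifts (mm/30) and tilt (deg/60) taking end heights (L,R) from A to B in n rows
import sys,numpy as np
a=list(map(float,sys.argv[1:6])); n=int(a[4]); ARM=184-.0
def pose(l,r):
    th=np.arcsin((l-r)/65); return np.array([-ARM*np.sin(th),(l+r)/2+ARM*np.cos(th)]),th
for k in range(n):
    s=[np.array(a[:2])+(np.array(a[2:4])-a[:2])*j/n for j in(k,k+1)]
    (p,t),(q,u)=pose(*s[0]),pose(*s[1]); d=q-p
    ty=np.array([np.cos(t),np.sin(t)]); tz=np.array([np.sin(t),-np.cos(t)])
    print("y %.3f z %.3f turn_x %.4f"%(d@ty/30,d@tz/30,-np.degrees(u-t)/60))
E
python3 plan.py 0 0 5 -1 5; echo; python3 plan.py 5 -1 4 10 8; echo; python3 plan.py 4 10 15 9 8;echo; python3 plan.py 15 9 15 15 5
```

```text
t 5.87 pos in disp mm [  0.27  -0.92 246.49] tool axes (cols) [[-1.0, -0.0004, 0.0008], [-0.0004, 1.0, -0.0002], [-0.0008, -0.0002, -1.0]] force disp [ 0.4 -1.4  4.6] torque [-0.56  0.21 -0.05] w 46.1 grip 103.3 q6 0.014
y -0.113 z -0.012 turn_x -0.0176
y -0.113 z -0.012 turn_x -0.0176
y -0.113 z -0.012 turn_x -0.0176
y -0.113 z -0.012 turn_x -0.0177
y -0.113 z -0.012 turn_x -0.0177

y 0.144 z -0.019 turn_x 0.0221
y 0.143 z -0.019 turn_x 0.0221
y 0.143 z -0.019 turn_x 0.0221
y 0.142 z -0.019 turn_x 0.0220
y 0.142 z -0.019 turn_x 0.0220
y 0.141 z -0.019 turn_x 0.0221
y 0.141 z -0.019 turn_x 0.0221
y 0.141 z -0.019 turn_x 0.0221

y -0.144 z -0.019 turn_x -0.0221
y -0.143 z -0.019 turn_x -0.0221
y -0.143 z -0.019 turn_x -0.0221
y -0.142 z -0.019 turn_x -0.0220
y -0.142 z -0.019 turn_x -0.0220
y -0.141 z -0.019 turn_x -0.0221
y -0.141 z -0.019 turn_x -0.0221
y -0.141 z -0.019 turn_x -0.0221

y 0.115 z -0.019 turn_x 0.0177
y 0.115 z -0.019 turn_x 0.0177
y 0.114 z -0.019 turn_x 0.0176
y 0.114 z -0.019 turn_x 0.0176
y 0.114 z -0.019 turn_x 0.0176
```

```bash

python3 -m pendant '[0,-0.113,-0.012,-0.0176,0,0,0.6, 0,-0.113,-0.012,-0.0176,0,0,0.6]' >/dev/null; python3 st.py
python3 -m pendant '[0,-0.113,-0.012,-0.0176,0,0,0.6, 0,-0.113,-0.012,-0.0176,0,0,0.6, 0,-0.113,-0.012,-0.0176,0,0,0.6]' >/dev/null; python3 st.py
python3 -m pendant '[0,0,0,0,0,0,0.6, 0,0,0,0,0,0,0.6]' >/dev/null; python3 st.py;python3 - <<'E'
from workcell import vision
import cv2,numpy as np
d=vision.get_image("scene")
a=d["image"][180:265,245:330,::-1]; b=np.load("scene0.npz")["image"][180:265,245:330,::-1]
f=lambda u:cv2.resize(u,(400,400),interpolation=cv2.INTER_CUBIC)
cv2.imwrite("pics/rock1.png",cv2.convertScaleAbs(np.hstack([f(a),f(b)]),alpha=1.7))
E
```

```text
t 6.03 pos in disp mm [  0.26  -7.8  247.24] tool axes (cols) [[-1.0, -0.0009, 0.0008], [-0.0009, 0.9993, 0.037], [-0.0009, 0.037, -0.9993]] force disp [-0.9 -0.9  7.7] torque [-1.18  0.37 -0.03] w 46.5 grip 104.0 q6 -0.005
t 6.28 pos in disp mm [ 2.4000e-01 -1.8310e+01  2.4823e+02] tool axes (cols) [[-1.0, -0.0005, 0.0013], [-0.0004, 0.9957, 0.0925], [-0.0013, 0.0925, -0.9957]] force disp [-2.3 -1.5  8.8] torque [-1.27  0.5  -0.03] w 46.3 grip 104.3 q6 -0.031
t 6.45 pos in disp mm [ 2.400e-01 -1.845e+01  2.484e+02] tool axes (cols) [[-1.0, 0.0002, 0.0015], [0.0003, 0.9957, 0.0928], [-0.0014, 0.0928, -0.9957]] force disp [-3.  -3.2  9.3] torque [-0.71  0.58  0.01] w 46.1 grip 104.4 q6 -0.031
```

View pics/rock1.png

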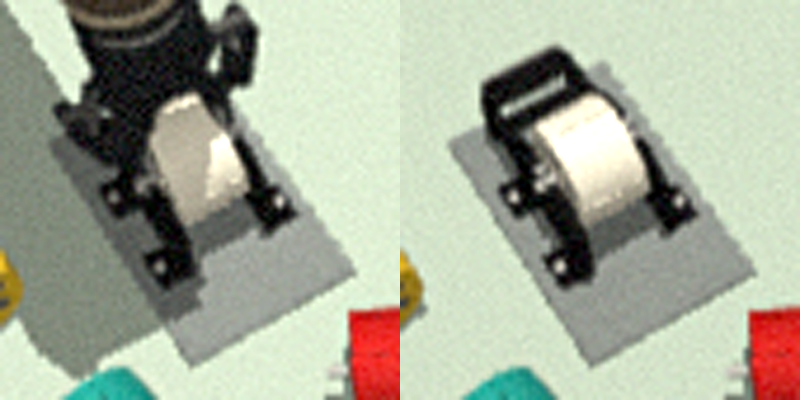

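Both views show the plate corners, e.g. (355,270) and (190,365), at the same crop positions, so the dispenser has not moved. Next rock.

```bash

python3 -m pendant '[0,0.143,-0.019,0.022,0,0,0.6, 0,0.143,-0.019,0.022,0,0,0.6, 0,0.143,-0.019,0.022,0,0,0.6, 0,0.143,-0.019,0.022,0,0,0.6]' >/dev/null; python3 st.py
python3 -m pendant '[0,0.141,-0.019,0.022,0,0,0.6, 0,0.141,-0.019,0.022,0,0,0.6, 0,0.141,-0.019,0.022,0,0,0.6, 0,0.141,-0.019,0.022,0,0,0.6, 0,0,0,0,0,0,0.6]' >/dev/null; python3 st.py
python3 - <<'E'
from workcell import vision
import cv2,numpy as np
d=vision.get_image("scene")
a=d["image"][180:265,245:330,::-1]; b=np.load("scene0.npz")["image"][180:265,245:330,::-1]
f=lambda u:cv2.resize(u,(400,400),interpolation=cv2.INTER_CUBIC)
cv2.imwrite("pics/rock2.png",cv2.convertScaleAbs(np.hstack([f(a),f(b)]),alpha=1.7))
E
```

```text
t 6.83 pos in disp mm [ 5.0000e-02 -4.7000e-01  2.4958e+02] tool axes (cols) [[-1.0, -0.0005, -0.0012], [-0.0005, 1.0, -0.0016], [0.0012, -0.0016, -1.0]] force disp [ 0.1 -0.3 -2.1] torque [ 0.1  -0.29 -0.02] w 46.7 grip 103.1 q6 0.015
t 7.25 pos in disp mm [-4.0000e-02  1.7070e+01  2.5139e+02] tool axes (cols) [[-1.0, -0.0018, -0.0012], [-0.0017, 0.9955, -0.0946], [0.0013, -0.0946, -0.9955]] force disp [ 1.9 -3.1 -7.2] torque [-0.09 -0.33 -0.04] w 46.4 grip 103.6 q6 0.059
```

View pics/rock2.png

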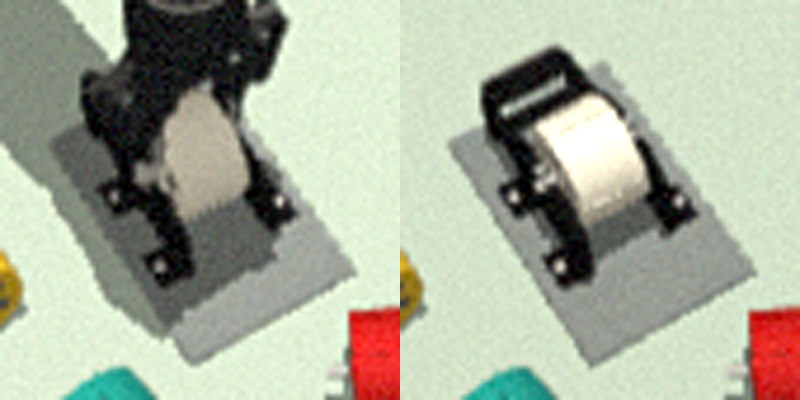

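The dispenser's corners are still at (355,270) and (190,365), and the wheel's right end is visibly raised. Now the left end, pressing the right end down a little more.

```bash

python3 -m pendant '[0,-0.143,-0.015,-0.022,0,0,0.6, 0,-0.143,-0.015,-0.022,0,0,0.6, 0,-0.143,-0.015,-0.022,0,0,0.6, 0,-0.143,-0.015,-0.022,0,0,0.6]' >/dev/null; python3 st.py
python3 -m pendant '[0,-0.141,-0.015,-0.022,0,0,0.6, 0,-0.141,-0.015,-0.022,0,0,0.6, 0,-0.141,-0.015,-0.022,0,0,0.6, 0,-0.141,-0.015,-0.022,0,0,0.6, 0,0,0,0,0,0,0.6]' >/dev/null; python3 st.py
python3 - <<'E'
from workcell import vision
import cv2,numpy as np
d=vision.get_image("scene")
a=d["image"][180:265,245:330,::-1]; b=np.load("scene0.npz")["image"][180:265,245:330,::-1]
f=lambda u:cv2.resize(u,(400,400),interpolation=cv2.INTER_CUBIC)
cv2.imwrite("pics/rock3.png",cv2.convertScaleAbs(np.hstack([f(a),f(b)]),alpha=1.7))
E
```

```text
t 7.63 pos in disp mm [-8.0000e-02 -1.7600e+00  2.5502e+02] tool axes (cols) [[-1.0, 0.0001, -0.0004], [0.0001, 1.0, 0.0022], [0.0004, 0.0022, -1.0]] force disp [-0.9  0.5 -6.7] torque [-0.37  0.13  0.01] w 46.4 grip 105.2 q6 0.013
t 8.05 pos in disp mm [  0.35 -18.77 257.  ] tool axes (cols) [[-1.0, 0.0007, 0.0015], [0.0008, 0.9955, 0.0947], [-0.0014, 0.0947, -0.9955]] force disp [-1.2  1.8 -0.2] torque [ 0.35  0.3  -0.04] w 46.0 grip 105.6 q6 -0.031
```

View pics/rock3.png

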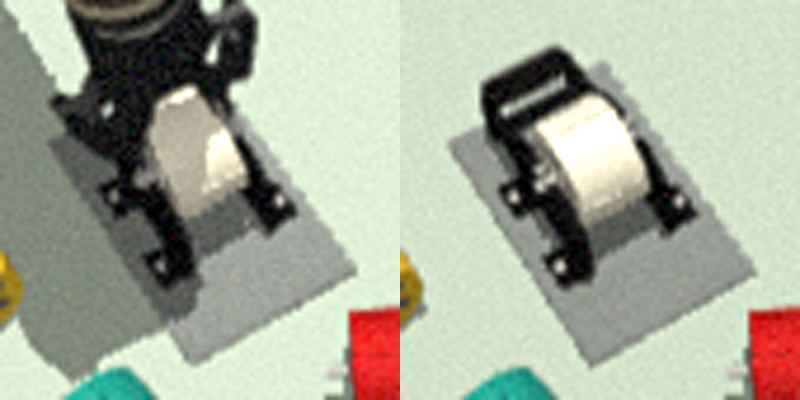

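Same plate corners (355,270) and (190,365); the left end is now about 14 mm up. Next the right end.

```bash

python3 -m pendant '[0,0.143,-0.019,0.022,0,0,0.6, 0,0.143,-0.019,0.022,0,0,0.6, 0,0.143,-0.019,0.022,0,0,0.6, 0,0.143,-0.019,0.022,0,0,0.6]' >/dev/null; python3 st.py
python3 -m pendant '[0,0.141,-0.019,0.022,0,0,0.6, 0,0.141,-0.019,0.022,0,0,0.6, 0,0.141,-0.019,0.022,0,0,0.6, 0,0.141,-0.019,0.022,0,0,0.6, 0,0,0,0,0,0,0.6]' >/dev/null; python3 st.py
python3 plan.py 13 19 18 18 5
```

```text
t 8.43 pos in disp mm [ 3.4000e-01 -6.0000e-02  2.5988e+02] tool axes (cols) [[-1.0, -0.001, 0.0009], [-0.001, 1.0, -0.0026], [-0.0009, -0.0026, -1.0]] force disp [ 0.9 -0.8 -1.8] torque [-0.03  0.03 -0.04] w 46.1 grip 106.0 q6 0.015
t 8.85 pos in disp mm [2.3000e-01 1.7330e+01 2.6141e+02] tool axes (cols) [[-1.0, -0.0018, 0.0007], [-0.0019, 0.9956, -0.0933], [-0.0005, -0.0933, -0.9956]] force disp [-0.5  0.6 -0.4] torque [ 0.21  0.03 -0.01] w 46.5 grip 106.0 q6 0.059
y -0.115 z -0.012 turn_x -0.0177
y -0.114 z -0.012 turn_x -0.0177
y -0.114 z -0.012 turn_x -0.0176
y -0.114 z -0.012 turn_x -0.0176
y -0.113 z -0.012 turn_x -0.0176
```

```bash

python3 -m pendant '[0,-0.115,-0.012,-0.0177,0,0,0.6, 0,-0.114,-0.012,-0.0177,0,0,0.6, 0,-0.114,-0.012,-0.0177,0,0,0.6, 0,-0.114,-0.012,-0.0177,0,0,0.6, 0,-0.114,-0.012,-0.0177,0,0,0.6]' >/dev/null
python3 -m pendant '[0,0,0,0,0,0,0.6]' >/dev/null; python3 st.py
python3 - <<'E'
from workcell import vision
import cv2,numpy as np
d=vision.get_image("scene")
a=d["image"][180:265,245:330,::-1]; b=np.load("scene0.npz")["image"][180:265,245:330,::-1]
f=lambda u:cv2.resize(u,(400,400),interpolation=cv2.INTER_CUBIC)
cv2.imwrite("pics/rock4.png",cv2.convertScaleAbs(np.hstack([f(a),f(b)]),alpha=1.7))
E
```

```text
t 9.35 pos in disp mm [ 1.6000e-01 -2.3200e+00  2.6394e+02] tool axes (cols) [[-1.0, 0.0014, 0.0001], [0.0014, 1.0, 0.0016], [-0.0001, 0.0016, -1.0]] force disp [ 0.9 -0.4 -1. ] torque [ 0.01 -0.01  0.01] w 45.9 grip 106.0 q6 0.013
```

View pics/rock4.png

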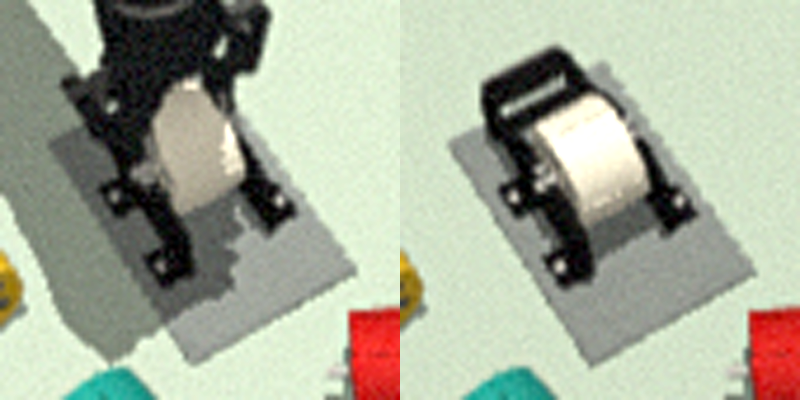

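The force is just the wheel's weight, so it is free, and the dispenser hasn't moved (corners unchanged). Lifting straight up.

```bash

python3 -m pendant '[0,0.03,-0.1,0.0015,0,0,0.6, 0,0,-0.2,0,0,0,0.6, 0,0,-0.2,0,0,0,0.6, 0,0,-0.2,0,0,0,0.6, 0,0,-0.2,0,0,0,0.6]' >/dev/null; python3 st.py
python3 -m pendant '[0,0,-0.2,0,0,0,0.6, 0,0,-0.12,0,0,0,0.6, 0,0,0,0,0,0,0.6, 0,0,0,0,0,0,0.6]' >/dev/null; python3 st.py
python3 - <<'E'
from workcell import vision
import cv2,numpy as np
d=vision.get_image("scene"); np.savez("scene1.npz",**d)
a=d["image"][160:265,235:340,::-1]; b=np.load("scene0.npz")["image"][180:265,245:330,::-1]
cv2.imwrite("pics/up.png",cv2.convertScaleAbs(cv2.resize(a,(600,600),interpolation=cv2.INTER_CUBIC),alpha=1.7))
E
```

```text
t 9.82 pos in disp mm [2.6000e-01 2.5000e-01 2.9187e+02] tool axes (cols) [[-1.0, -0.0008, 0.0007], [-0.0008, 1.0, -0.001], [-0.0007, -0.001, -1.0]] force disp [-0.8 -0.8 -1.3] torque [ 0.02  0.01 -0.04] w 46.4 grip 106.0 q6 0.016
t 10.15 pos in disp mm [2.2000e-01 4.0000e-02 3.0071e+02] tool axes (cols) [[-1.0, -0.0004, 0.0005], [-0.0004, 1.0, -0.0011], [-0.0005, -0.0011, -1.0]] force disp [ 0.   0.1 -0.7] torque [ 0.02  0.06 -0.01] w 46.4 grip 106.0 q6 0.016
```

View pics/up.png

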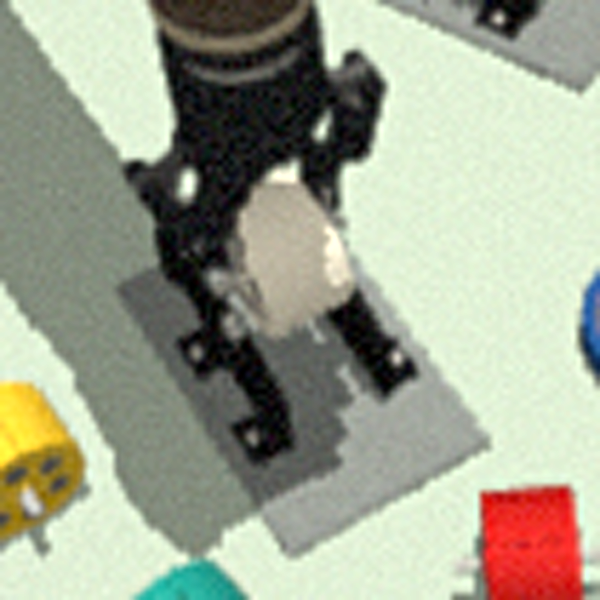

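The wheel hangs above the dispenser (crop about (295,255)) and the plate corners sit where they did at the start. I'll check the wheel's height and tilt by comparing its lower silhouette with the predicted one.

```bash
python3 - <<'E'
from h import *
yaw=np.radians(-12.1);X=np.array([np.cos(yaw),np.sin(yaw)]);Y=np.array([-X[1],X[0]])
a=np.linspace(0,2*np.pi,200)
for name,zc,yo in(("scene0",.062,0),("scene1",.1164,.001)):
    d=np.load(name+".npz"); im=d["image"].astype(int)
    c=np.array([.6237,-.1235])+Y*(-.0012+yo)
    pts=np.vstack([np.c_[c+X*(.0375*np.cos(a))[:,None]+Y*y,zc+.0375*np.sin(a)] for y in(-.024,.024)])
    h=cv2.convexHull(proj(d,pts).astype(np.float32))[:,0]
    m=blob((im.sum(-1)>250)&(im[...,0]>=im[...,1]+3)&(im[...,0]<230),h.mean(0))
    m[:180]=m[:180]
    for u in range(int(h[:,0].min())+2,int(h[:,0].max()),3):
        vs=[v for v in np.arange(150,270,.25) if cv2.pointPolygonTest(h.reshape(-1,1,2),(u,float(v)),False)>=0]
        col=np.nonzero(m[:,u])[0]
        print(name,u,"pred",vs[0],vs[-1],"seen",(col.min(),col.max()) if len(col) else None)
d0,d1=np.load("scene0.npz"),np.load("scene1.npz")
# plate's lit far corner region: shift between the pictures
g=[d["image"][225:262,283:325].astype(np.float32).mean(-1) for d in(d0,d1)]
print("plate shift px",cv2.phaseCorrelate(g[0],g[1]))
E
```

```text
scene0 273 pred 205.5 212.0 seen None
scene0 276 pred 203.75 218.0 seen (np.int64(205), np.int64(210))
scene0 279 pred 202.25 223.0 seen (np.int64(203), np.int64(215))
scene0 282 pred 200.75 226.5 seen (np.int64(202), np.int64(220))
scene0 285 pred 199.0 225.75 seen (np.int64(200), np.int64(225))
scene0 288 pred 201.0 224.25 seen (np.int64(201), np.int64(223))
scene0 291 pred 205.0 222.5 seen (np.int64(205), np.int64(223))
scene0 294 pred 210.25 220.75 seen (np.int64(208), np.int64(220))
scene1 271 pred 195.5 202.0 seen None
scene1 274 pred 193.75 208.25 seen None
scene1 277 pred 192.25 213.25 seen (np.int64(197), np.int64(208))
scene1 280 pred 190.75 217.0 seen (np.int64(193), np.int64(209))
scene1 283 pred 189.25 217.0 seen (np.int64(191), np.int64(216))
scene1 286 pred 189.75 215.25 seen (np.int64(191), np.int64(215))
scene1 289 pred 193.5 213.75 seen (np.int64(196), np.int64(213))
scene1 292 pred 198.5 212.0 seen (np.int64(199), np.int64(211))
plate shift px ((0.4651332451879391, -0.09836904433599258), 0.8788002729415894)
```

```bash
python3 -m pendant '[0,0,0,0,0,0,0.6, 0,0,0,0,0,0,0.6]' && python3 -c "
from workcell import finish_job
print(finish_job())"
```

```text
time: 10.37
eef_pos: [0.6238, -0.1235, 0.2999]
tcp_rot: [-0.33, -3.123, 0.002]
ft_force: [0.6, 0.6, -1.9]
width: 0.0464
grip_force: 106.0
the job is handed in; nothing more can be done
None
```

I rocked the bare wheel free and handed the job in at 10.4 s; it is held level about 6 mm above the side walls, and the dispenser shows no measurable movement in the camera images.

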